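# Put the refilled spice jars back by their colour clips

### The arm

A 6-joint arm with a two-finger parallel gripper is mounted at the origin on a cart in front of the work surface, level with it; the furniture and walls round the work are solid. World frame = base frame: x ahead of the robot, y to its left, z up, the work surface at z = 0. Lengths are in m, angles in degrees, forces in N, time in s.
With the tool pointing down it reaches from about 0.3 to 0.95 m from the base axis. Payload 3.1 kg.
Tool frame: the origin (TCP) lies midway between the tips of the shut fingers; the grasp point (between the pads) lies 19 mm behind it; z points along the fingers, y is the line along which they close (so a half turn about z gives the same grasp; the last joint's range is limited). The gripper opens to 85 mm and grips with 20 to 120 N. Pads are 22 mm wide; open, the fingers measure 114 mm over their backs; the gripper's body (76 mm by 85 mm) begins 54 mm behind the grasp point. The pads swing forward as they close: fully open they stand 13 mm farther back than shut.
Start: joints at [-79.739, 17.653, 93.61, -0, 68.738, -3.994], TCP at [0.154, -0.606, 0.231] pointing down, gripper open.
Joint ranges: [-175.34, 175.34], [-45.06, 112.39], [2.9, 150.54], [-68.45, 248.45], [3.09, 151.38], [-168.51, 168.51]. Speed limits (degrees/s): [159.86, 159.86, 180, 180, 180, 180].

### API

Orientations are given as a 3x3 rotation matrix whose columns are the frame's x, y, z axes.
In Python, from bench import robot gives the robot as it stands. Calls block until the motion is done:
- robot.move_pose(position, orientation): joint-space move of the TCP to a pose.
- robot.movel(position, vel=0.15, rotation=None, stop_force=None): straight line of the TCP; rotation=None keeps the orientation; vel is the mean speed in m/s. With stop_force (N) it stops when the force on the tool has changed by that much, and returns True; else False.
- robot.move_joints(angles): joint-space move.
- robot.gripper_to(opening, strength=None): finger opening in m; strength is the grip in N (None keeps the last); returns when the fingers have stopped.
- robot.hold(seconds).
- robot.solve_ik(position, orientation): joint angles nearest the present ones, or None.
- robot.camera(name): name is "side" or "top"; returns a dict with "pixels" (400x640x3 uint8, red, green, blue), "intrinsics" (3x3 intrinsics, pixels), "camera_from_world" (4x4, takes a point from world to camera coordinates). Camera axes: x right, y up, looking along -z (the intrinsics and any distortion apply to the point x, -y, -z); pixel columns grow to the right and rows downward; lengths in m; the calibration is good to about 2 mm. A picture is of the moment at which its call begins. There is no depth.
A pose or a line that the arm cannot do raises robot.MotionError and nothing moves.
- robot.close_job(): hands the job in; it is judged then, once.
Readings, each from a call of its own:
- robot.get_t(): time.
- robot.get_joint_positions(): joint angles.
- robot.get_qd(): joint speeds.
- robot.get_joint_efforts(): joint torques, N m.
- robot.get_tcp_pos(): TCP position.
- robot.get_ee_rot(): TCP orientation.
- robot.get_wrist_force(): force on the tool from outside, world axes, zero at the start.
- robot.get_ft_torque(): the same for the moment, N m.
- robot.get_finger_gap(): finger opening in m.
- robot.get_gripper_force(): force on a finger pad.
Only numpy, scipy, OpenCV 4.12 (cv2) and the standard library are available. Lean on these libraries where they do the work, as an engineer would, in place of code of your own. Each camera call takes 0.05 s, during which the arm holds its last target. There are 200 camera calls.

### The job

The four refilled jars stand in a row in the white tray. Move each one back into the walnut spice rack, into the bay whose clip has the colour of its cap (the salt shaker goes to the grey clip), standing upright on the rack's floor. Set them down rather than dropping them, tip none over, and leave the pepper mill and the ketchup bottle behind where they stand.

Things in the scene. Friction and masses are not known exactly. Their poses are not given: they have to be found in the camera images.
- red_jar: Spice jar with a red cap (small green mark on top): squarish clear body 47 x 47 mm 97 mm tall, the cap from 76 mm up. Origin: centre of its underside, z up, x across the row within 0.2 rad. Stands in the row of four in the white tray: bays 66 mm apart, walls 33 mm high, floor 3 mm above the table. Grip it across the row, about 72 mm above its underside. About 110 g.
- yellow_jar: Spice jar with a yellow cap: squarish clear body 45 x 44 mm 100 mm tall, the cap from 80 mm up. Origin: centre of its underside, z up, x across the row within 0.2 rad. Stands in the row of four in the white tray: bays 66 mm apart, walls 33 mm high, floor 3 mm above the table. Grip it across the row, about 75 mm above its underside. About 110 g.
- orange_bottle: Slim round bottle with an orange cap: 113 mm tall, body 33 mm across, cap 40 mm across from 83 mm up. Origin: centre of its underside, z up, x across the row within 0.2 rad. Stands in the row of four in the white tray: bays 66 mm apart, walls 33 mm high, floor 3 mm above the table. Grip it across the row, about 97 mm above its underside. About 50 g.
- salt_shaker: Round salt shaker with a grey metal top: 44 mm across, 90 mm tall, narrowing above 70 mm. Origin: centre of its underside, z up, x across the row within 0.2 rad. Stands in the row of four in the white tray: bays 66 mm apart, walls 33 mm high, floor 3 mm above the table. Grip it across the row, about 60 mm above its underside. About 100 g.
- clip_red: Red clip, 46 mm wide with a sloping face, on the front rail of the walnut rack's bay for the jar with the red cap. Origin: on the rail's axis, 32 mm above the table (clip top 5 mm higher); x into the bay, y along the row, z up. Bay floor's centre: (0.034, 0, -0.022) m in this frame. Bays are 62 x 62 mm clear, 66 mm apart; rail tops at 35 mm, end cheeks at 44 mm.
- clip_yellow: Yellow clip, 46 mm wide with a sloping face, on the front rail of the walnut rack's bay for the jar with the yellow cap. Origin: on the rail's axis, 32 mm above the table (clip top 5 mm higher); x into the bay, y along the row, z up. Bay floor's centre: (0.034, 0, -0.022) m in this frame. Bays are 62 x 62 mm clear, 66 mm apart; rail tops at 35 mm, end cheeks at 44 mm.
- clip_orange: Orange clip, 46 mm wide with a sloping face, on the front rail of the walnut rack's bay for the bottle with the orange cap. Origin: on the rail's axis, 32 mm above the table (clip top 5 mm higher); x into the bay, y along the row, z up. Bay floor's centre: (0.034, 0, -0.022) m in this frame. Bays are 62 x 62 mm clear, 66 mm apart; rail tops at 35 mm, end cheeks at 44 mm.
- clip_grey: Grey clip, 46 mm wide with a sloping face, on the front rail of the walnut rack's bay for the salt shaker with the grey top. Origin: on the rail's axis, 32 mm above the table (clip top 5 mm higher); x into the bay, y along the row, z up. Bay floor's centre: (0.034, 0, -0.022) m in this frame. Bays are 62 x 62 mm clear, 66 mm apart; rail tops at 35 mm, end cheeks at 44 mm.
- pepper_mill: Bystander: dark wooden pepper mill, 58 mm across, 170 mm tall, standing on the table behind the work. Origin: the centre of its underside.
- ketchup: Bystander: squeeze bottle with a white cap, 60 x 86 mm, 238 mm tall, standing on the table behind the work. Origin: the centre of its underside.
Things that resemble listed ones, but are neither listed nor needed, are in the scene too. What is shaped like the orange_bottle but pink is not meant. Leave any blue look-alike of the red_jar alone.

How it is judged:
By the outcome, as a careful person would: the job done as asked, in the order asked, and still so for the second after the job is handed in, with the robot touching nothing.
It also fails if it takes over 115 s, if anything falls off the work surface, if the arm or the gripper's body presses on something with over 40 N, if the wrist force passes 120 N, or if a joint passes its speed limit or range.

## Working session

There is one attempt and no reset: what is moved stays moved. The work goes in short steps, each a Python script; the robot and the scene stay as the last script left them, time stands still between calls to the robot, and variables do not carry over. Pictures are saved under pics/ and viewed, at most 14 in all, crops included, and the job is handed in when it is done.

```bash
mkdir -p pics; python3 - <<'E'
from bench import robot
import cv2,numpy as np
for n in("top","side"):
    c=robot.camera(n); cv2.imwrite(f"pics/{n}0.png",c["pixels"][:,:,::-1]); print(n,c.keys(),c["intrinsics"],c["camera_from_world"].round(4) if hasattr(c["camera_from_world"],'round') else c["camera_from_world"])
    np.savez(f"{n}0.npz",**{k:np.array(v) for k,v in c.items()})
E
```

```text
top dict_keys(['pixels', 'intrinsics', 'camera_from_world']) [[463.04969765   0.         317.78000492]
 [  0.         463.04969765 196.92883516]
 [  0.           0.           1.        ]] [[-0.0149 -0.9998  0.0142  0.0356]
 [ 0.9876 -0.0124  0.1562 -0.5557]
 [-0.156   0.0164  0.9876 -1.1026]
 [ 0.      0.      0.      1.    ]]
side dict_keys(['pixels', 'intrinsics', 'camera_from_world']) [[467.64184787   0.         319.69522315]
 [  0.         467.64184787 200.57737959]
 [  0.           0.           1.        ]] [[ 0.9483 -0.3171 -0.0157 -0.5125]
 [ 0.2216  0.6258  0.7479 -0.1909]
 [-0.2273 -0.7126  0.6637 -1.0213]
 [ 0.      0.      0.      1.    ]]
```

View pics/top0.png

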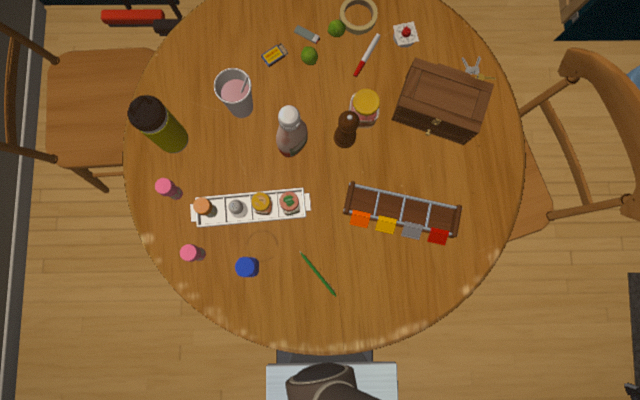

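View pics/side0.png

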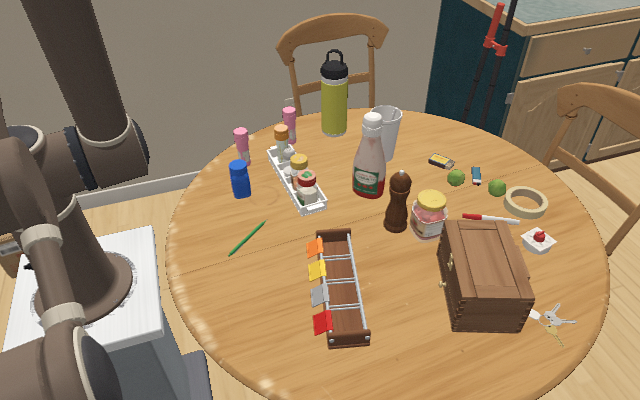

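```bash
cat > vis.py <<'E'
import cv2,numpy as np
def ray(c,u,v):
    K=c["intrinsics"];T=c["camera_from_world"];R=T[:3,:3];o=-R.T@T[:3,3]
    d=np.array([(u-K[0,2])/K[0,0],-(v-K[1,2])/K[1,1],-1.]);return o,R.T@d
def plane(c,u,v,z):
    o,d=ray(c,u,v);return (o+d*(z-o[2])/d[2])
def proj(c,p):
    T=c["camera_from_world"];q=T[:3,:3]@np.array(p)+T[:3,3];K=c["intrinsics"]
    return K[0,0]*q[0]/-q[2]+K[0,2],-K[1,1]*q[1]/-q[2]+K[1,2]
def tri(cs,uvs):
    A=np.zeros((3,3));b=np.zeros(3)
    for c,(u,v) in zip(cs,uvs):
        o,d=ray(c,u,v);d/=np.linalg.norm(d);M=np.eye(3)-np.outer(d,d);A+=M;b+=M@o
    return np.linalg.solve(A,b)
RANGES={"red":[((0,140,60),(4,255,255)),((174,140,60),(180,255,255))],"orange":[((5,130,100),(17,255,255))],"yellow":[((19,150,110),(30,255,255))],"grey":[((0,0,70),(180,45,220))]}
def blobs(c,name,box,amin=15):
    x0,y0,x1,y1=box;h=cv2.cvtColor(c["pixels"][y0:y1,x0:x1],cv2.COLOR_RGB2HSV)
    m=sum(cv2.inRange(h,np.array(a),np.array(b)) for a,b in RANGES[name])
    n,l,s,ce=cv2.connectedComponentsWithStats(m)
    return sorted([(int(s[i,4]),(s[i,:4]+[x0,y0,0,0]).tolist(),(ce[i]+[x0,y0]).round(1).tolist()) for i in range(1,n) if s[i,4]>=amin],reverse=True)[:3]
E
python3 - <<'E'
from vis import *
t,s=[dict(np.load(n+"0.npz")) for n in("top","side")]
for n in RANGES:
    print(n,"\n T tray",blobs(t,n,(190,185,312,230)),"\n T rack",blobs(t,n,(340,180,465,250)),"\n S tray",blobs(s,n,(262,120,330,215)),"\n S rack",blobs(s,n,(300,225,375,350)))
def crop(c,b,f):
    return cv2.resize(c["pixels"][b[1]:b[3],b[0]:b[2],::-1],None,fx=f,fy=f,interpolation=cv2.INTER_NEAREST)
a=crop(t,(188,180,318,232),6);b=crop(t,(340,175,470,250),4)
im=np.zeros((600,790,3),np.uint8);im[:a.shape[0],:a.shape[1]]=a;r=crop(s,(262,118,332,218),3);im[300:600,0:210]=r;im[300:600,220:740]=b
cv2.imwrite("pics/crop0.png",im)
E
```

```text
red 
 T tray [] 
 T rack [(139, [429, 228, 20, 16], [438.1, 235.3])] 
 S tray [(100, [298, 177, 18, 10], [306.7, 182.5])] 
 S rack [(370, [313, 310, 20, 25], [322.6, 321.7])]
orange 
 T tray [(1156, [190, 185, 122, 30], [231.4, 192.3]), (925, [190, 210, 122, 20], [265.3, 224.7]), (60, [285, 197, 13, 14], [292.3, 204.1])] 
 T rack [(4723, [340, 180, 125, 70], [400.2, 216.2]), (47, [377, 210, 22, 8], [387.4, 213.2]), (33, [431, 227, 19, 7], [440.6, 229.2])] 
 S tray [(223, [262, 122, 27, 19], [276.3, 132.3]), (79, [296, 120, 25, 6], [305.1, 121.5]), (26, [263, 177, 13, 5], [269.2, 178.9])] 
 S rack [(729, [300, 225, 53, 35], [325.6, 244.3]), (666, [323, 309, 49, 36], [345.8, 323.4]), (495, [328, 283, 30, 22], [342.4, 293.9])]
yellow 
 T tray [(215, [252, 192, 18, 19], [260.1, 201.6])] 
 T rack [(308, [375, 215, 22, 20], [385.6, 224.5])] 
 S tray [(62, [291, 161, 17, 9], [299.1, 165.7])] 
 S rack [(300, [308, 260, 19, 22], [316.5, 269.8])]
grey 
 T tray [(1304, [195, 188, 116, 39], [249.5, 207.1])] 
 T rack [(797, [355, 184, 102, 55], [406.7, 212.2])] 
 S tray [(719, [268, 154, 59, 61], [303.3, 194.8]), (509, [268, 139, 33, 45], [284.1, 158.3]), (89, [262, 120, 21, 9], [269.2, 122.6])] 
 S rack [(1023, [310, 233, 57, 96], [338.1, 286.5]), (16, [365, 336, 5, 4], [366.9, 337.5]), (16, [329, 339, 5, 4], [331.1, 340.5])]
```

View pics/crop0.png

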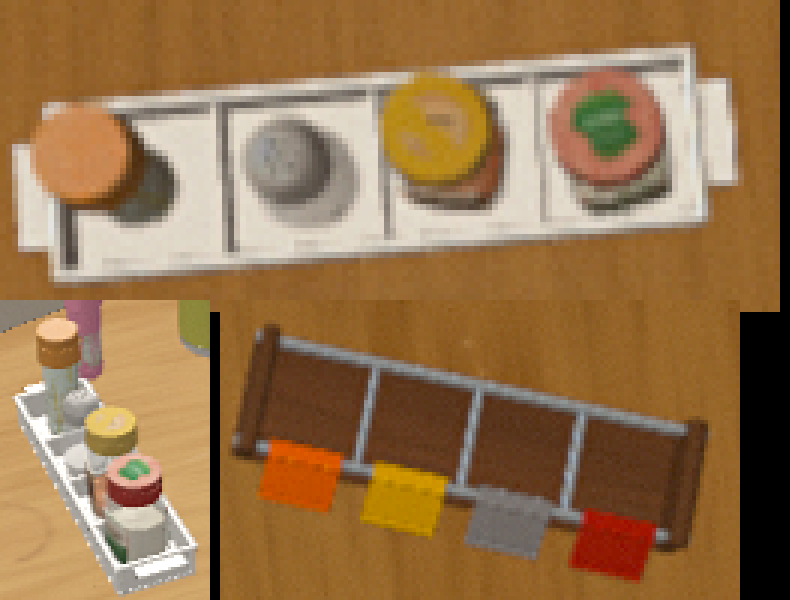

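```bash
python3 - <<'E'
from vis import *
t,s=[dict(np.load(n+"0.npz")) for n in("top","side")]
np.set_printoptions(precision=4,suppress=True)
T=dict(orange=((82,155),.116,(57,329)),salt=((285,158),.093,(80,395)),yellow=((438,127),.103,(111,423)),red=((606,126),.100,(133,470)))
for n,(a,z,b) in T.items():
    ua=np.array(a)/6-.5+[188,180];ub=(np.array(b)-[0,300])/3-.5+[262,118]
    print(n,plane(t,*ua,z),plane(s,*ub,z),tri([t,s],[ua,ub]))
f=lambda x,y:plane(t,(x-220)/4-.5+340,(y-300)/4-.5+175,.032)
print("tray corners",[plane(t,x/6-.5+188,y/6-.5+180,.033)[:2] for x,y in((45,105),(692,48),(58,280),(706,222))])
fr=[f(*p) for p in((362,465),(465,486),(568,512))];bk=[f(*p) for p in((375,368),(477,388),(581,410))]
print("front",fr,"\nback",bk)
e=[f(*p) for p in((252,450),(680,538),(280,342),(693,430))];print("ends",e)
# mid-divider points -> fit
m=[(a+b)/2 for a,b in zip(fr,bk)];d=(m[2]-m[0]);print("mid",m,"pitch",np.linalg.norm(d)/2,"yaw",np.degrees(np.arctan2(d[0],-d[1])))
for n,u in dict(orange=(360,219),yellow=(385.6,224.5),grey=(411,232),red=(438.5,236)).items(): print(n,plane(t,*u,.03))
for n,u in dict(yellow=(316.5,269.8),red=(322.6,321.7)).items(): print("side",n,plane(s,*u,.03))
E
```

```text
orange [0.5285 0.2978 0.116 ] [0.5296 0.2994 0.116 ] [0.5287 0.2974 0.1173]
salt [0.5296 0.2239 0.093 ] [0.5289 0.2243 0.093 ] [0.5292 0.2239 0.0933]
yellow [0.5396 0.1629 0.103 ] [0.5395 0.1621 0.103 ] [0.5397 0.163  0.1023]
red [0.5396 0.0977 0.1   ] [0.5391 0.0981 0.1   ] [0.5393 0.0977 0.1003]
tray corners [array([0.5615, 0.3332]), array([0.5822, 0.0648]), array([0.4886, 0.326 ]), array([0.5091, 0.0598])]
front [array([ 0.5088, -0.1139,  0.032 ]), array([ 0.4948, -0.1776,  0.032 ]), array([ 0.4777, -0.241 ,  0.032 ])] 
back [array([ 0.5698, -0.1242,  0.032 ]), array([ 0.5563, -0.1878,  0.032 ]), array([ 0.5416, -0.2525,  0.032 ])]
ends [array([ 0.5191, -0.0457,  0.032 ]), array([ 0.4607, -0.3098,  0.032 ]), array([ 0.5872, -0.065 ,  0.032 ]), array([ 0.528 , -0.3221,  0.032 ])]
mid [array([ 0.5393, -0.1191,  0.032 ]), array([ 0.5256, -0.1827,  0.032 ]), array([ 0.5097, -0.2468,  0.032 ])] pitch 0.06553345428703147 yaw -13.072085209471206
orange [ 0.5014 -0.0766  0.03  ]
yellow [ 0.4868 -0.1399  0.03  ]
grey [ 0.4673 -0.2023  0.03  ]
red [ 0.4564 -0.2703  0.03  ]
side yellow [ 0.4862 -0.1421  0.03  ]
side red [ 0.4566 -0.2703  0.03  ]
```

```bash
cat > act.py <<'E'
from bench import robot
import numpy as np
from vis import *
TRAY=4.4;RACK=-12.8
C=np.array([.5247,-.1835]);a=np.radians(RACK);ROW=np.array([np.sin(a),-np.cos(a)])
BAY={n:C+ROW*.066*k for n,k in dict(orange=-1.5,yellow=-.5,salt=.5,red=1.5).items()}
JAR=dict(orange=(.5287,.2978,.097),salt=(.5294,.2239,.060),yellow=(.5396,.1629,.075),red=(.5394,.0977,.072))
def rot(deg,s):
    a=np.radians(deg);y=s*np.array([np.cos(a),np.sin(a),0]);z=np.array([0,0,-1.]);return np.column_stack([np.cross(y,z),y,z])
SGN=1 if robot.get_ee_rot()[0][1]>0 else -1
D=.023 # TCP below grip height (19 mm + pad swing)
def pick(n,first=False):
    x,y,h=JAR[n];z=.003+h-D;R=rot(TRAY,SGN)
    if first: robot.move_pose([x,y,.235],R)
    else: robot.movel([x,y,.235],vel=.25,rotation=R)
    robot.movel([x,y,z],vel=.12)
    robot.gripper_to(.02,strength=30)
    print(n,"gap",robot.get_finger_gap(),"f",robot.get_gripper_force())
    robot.movel([x,y,z+.14],vel=.12)
def place(n):
    h=JAR[n][2];z=.010+h-D;x,y=BAY[n]
    robot.movel([x,y,z+.135],vel=.22,rotation=rot(RACK,SGN))
    print("gap",robot.get_finger_gap())
    robot.movel([x,y,z+.010],vel=.12)
    hit=robot.movel([x,y,z-.005],vel=.02,stop_force=3)
    print("hit",hit,"dz",robot.get_tcp_pos()[2]-z,"F",robot.get_wrist_force())
    
def release(n):
    x,y=BAY[n]
    robot.gripper_to(.085);robot.movel([x,y,.235],vel=.15);print("t",robot.get_t())
def snap(k):
    for n in("top","side"): cv2.imwrite(f"pics/{n}{k}.png",robot.camera(n)["pixels"][:,:,::-1])
E
python3 - <<'E'
from act import *
print(np.round(robot.get_ee_rot(),2),SGN,BAY)
robot.move_pose([.43,-.2,.25],rot(0,SGN)); print(robot.get_t(),robot.get_joint_positions())
pick("orange",True);snap(1);print(robot.get_t(),robot.get_joint_positions())
E
```

```text
[[ 0.97  0.25 -0.  ]
 [ 0.25 -0.97  0.  ]
 [ 0.   -0.   -1.  ]] 1 {'orange': array([ 0.5466333 , -0.08696021]), 'yellow': array([ 0.5320111 , -0.15132007]), 'salt': array([ 0.5173889 , -0.21567993]), 'red': array([ 0.5027667 , -0.28003979])}
1.8833 [-3.02761405e+01 -3.61996072e-01  1.12092023e+02 -2.28308415e-02
  6.82503554e+01 -3.02028612e+01]
orange gap 0.0393899481964682 f 30.35958230495453
7.1 [2.52783519e+01 1.65110848e+01 9.69761035e+01 1.00312929e-04
 6.66431999e+01 2.08794096e+01]
```

View pics/side1.png

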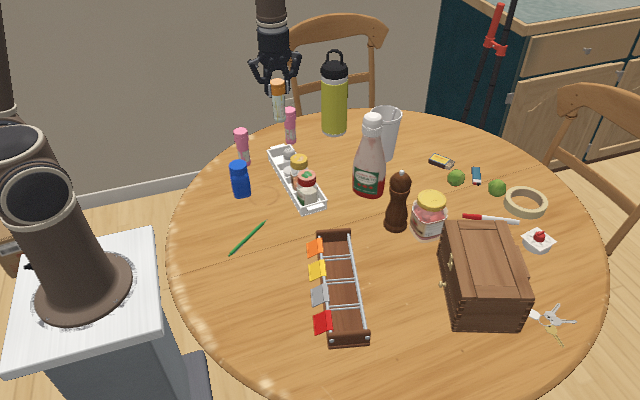

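The bottle is lifted upright in the gripper at about (278,100), and the other jars stand undisturbed in the tray.

```bash
python3 - <<'E'
from act import *
place("orange");release("orange")
robot.movel([.47,-.0,.235],vel=.25);snap(2)
E
```

```text
gap 0.039437240765124025
hit True dz 0.00047815892449837305 F [ 0.01581074 -0.02582359  4.07662006]
t 12.4
```

View pics/side2.png

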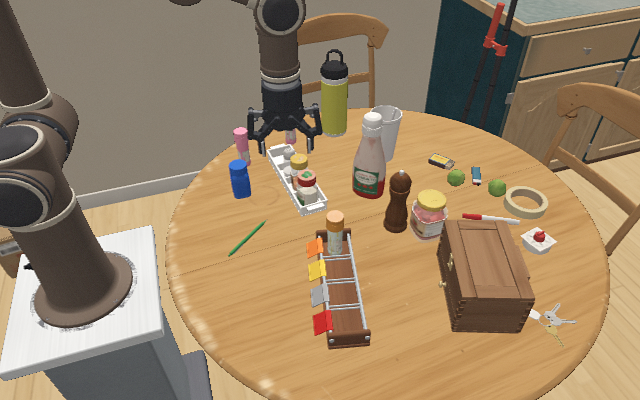

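The orange bottle stands upright in its bay at (335,235). I'll repeat the same steps for the others.

```bash
python3 - <<'E'
from act import *
for n,g in(("yellow",.043),("red",.045),("salt",.042)):
    pick(n)
    if abs(robot.get_finger_gap()-g)>.006: print("odd gap");snap(3);break
    place(n)
    if abs(robot.get_tcp_pos()[2]-(.01+JAR[n][2]-D))>.005: print("odd contact");snap(3);break
    release(n)
else:
    robot.movel([.40,-.0,.26],vel=.25);snap(3)
E
```

```text
yellow gap 0.0447204857395936 f 30.68316489458084
gap 0.044993573161674225
hit True dz 0.0006537866732168676 F [-0.60571598  0.61851702  5.45195981]
t 22.4917
red gap 0.04776350386892149 f 30.901423506438732
gap 0.04742678513702617
hit True dz 0.0007531154469391024 F [-0.78563711 -0.74938257  4.50214193]
t 32.4583
salt gap 0.03703865705860803 f 30.093972603790462
gap 0.03713420661155327
hit True dz 0.0005700977293542006 F [-0.91683777  1.25065777  4.72369145]
t 44.0417
```

View pics/side3.png

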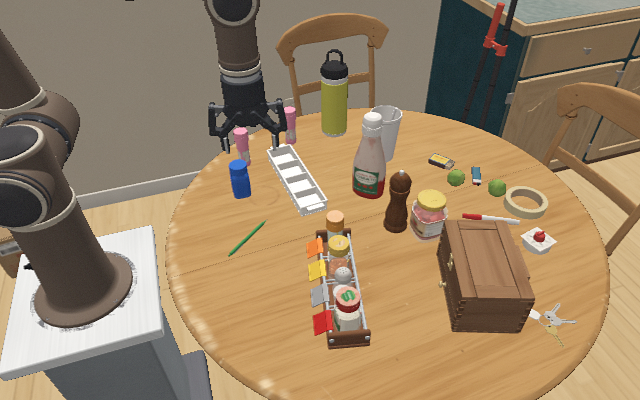

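View pics/top3.png

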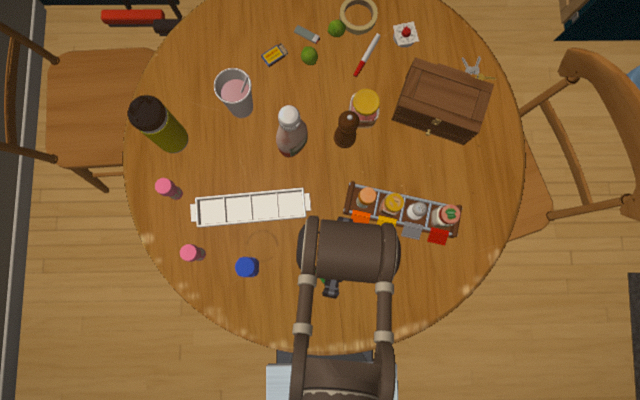

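All four jars stand upright in their matching bays: top view (367,197), (393,204), (418,211), (450,215). The tray is empty, and the mill and ketchup bottle haven't moved.

```bash
python3 -c "
from bench import robot
robot.hold(0.5);print(robot.close_job())"
```

```text
the job is handed in; nothing more can be done
None
```

All four jars were set down upright in the rack bays matching their caps, with the pepper mill and ketchup bottle left where they stood, and the job is handed in after about 45 s of the 115 s allowed.

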